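# Open the child-resistant cap of the decontaminant bottle

### The arm

A 6-joint arm with a two-finger parallel gripper is mounted at the origin on the work surface. World frame = base frame: x ahead of the robot, y to its left, z up, the work surface at z = 0. Lengths are in mm, angles in rad, forces in N, time in s.
With the tool pointing down it reaches from about 275 to 750 mm from the base axis. Payload 10.2 kg.
Tool frame: the origin (TCP) lies between the finger pads; the fingertips stand 19 mm ahead of it and the grasp point (between the pads) is the TCP; z points along the fingers, y is the line along which they close (so a half turn about z gives the same grasp; the last joint's range is limited). The gripper opens to 85 mm and grips with 20 to 120 N. Pads are 22 mm wide; open, the fingers measure 114 mm over their backs; the gripper's body (76 mm by 85 mm) begins 54 mm behind the grasp point. The pads swing forward as they close: fully open they stand 13 mm farther back than shut.
Start: joints at [0.91, 0.313, 1.498, -0, 1.331, -0.223], TCP at [222.586, 475.486, 250.294] pointing down, gripper open.
Joint ranges: [-2.94, 2.94], [-0.97, 2.17], [0.19, 2.56], [-1.23, 4.37], [0.02, 3.11], [-2.88, 2.88]. Speed limits (rad/s): [2.39, 2.39, 3.01, 3.14, 3.14, 3.14].

### API

Orientations are given as a unit quaternion [w, x, y, z].
In Python, from rig import sense, capture, finish_job gives the robot as it stands. The module is installed in compiled form; this text tells all that it offers.
- The arm moves only by the tool move_arm, never from a script. Its argument "moves" is a list of rows, each an object with "turn": the turn, a rotation vector about the tool's x, y, z in rad, a list of three; "translation": the shift along the tool's x, y, z in mm, a list of three; "hand": the opening, from 0 (shut) to 1 (fully open). In form: [{"turn": [wx, wy, wz], "translation": [x, y, z], "hand": hand}, ...]. A call has 1 to 10 rows; each row shifts and turns the commanded pose from where the row before left it, along the tool's axes as they then stand; what a row does not reach is not made up. A row lasts 1/12 s, in which the tool goes at most 41.7 mm and 7.16 degrees, less where a joint would pass 70% of its speed; a pose out of reach is approached as far as the arm can. A call with a gripper value outside its range is refused whole. The fingers move at their own pace and stop on an object; "grip_force" is the grip in N (left out, the last holds). Time passes only in rows, so rows that do not move let the fingers close. It gives the time, the measured TCP pose, the force, the opening and the grip force at its end, in the units of the state.
- sense(): the state, without advancing time (a new reading comes with each control period).
- capture(name): name is "scene" or "side" or "wrist"; returns a dict with "image" (400x640x3 uint8, blue, green, red), "z_map" (400x640 float32, mm along the optical axis (not along the pixel's ray), 0 where there is no reading), "vertical_fov" (degrees; the focal length in pixels is half the picture's height over the tangent of half this angle, whatever the lens; pixels are square), "cx", "cy" (the principal point, pixels), "k1" (the pictures are not rectified: a ray, as slopes to the right and down, at radius r is drawn at 1 + k1 r^2 times it, then the intrinsics apply), "R" (3x3) and "t" (3): a world point X has camera coordinates R X + t; the wrist camera has in their place "T_tool_cam" (4x4, takes a point from camera to tool coordinates, whose origin is the TCP and whose axes are the flange's). Camera axes: x right, y down, z forward; pixel columns grow to the right and rows downward; lengths in mm; the calibration is good to about 2 mm. A picture is of the moment at which its call begins: read the wrist's pose just before it.
- finish_job(): hands the job in; it is judged then, once.
The state is a dict: "time_s": time; "joints": joint angles; "dq": joint speeds; "tau": joint torques, N m; "eef_pos": TCP position; "ee_rot": TCP orientation; "force": force on the tool from outside, world axes, zero at the start; "wrist_torque": the same for the moment, N m; "grip_width": opening from 0.0 (shut) to 1.0 (fully open); "grip_force": force on a finger pad.
Only numpy, scipy, OpenCV 4.12 (cv2) and the standard library are available. Lean on these libraries where they do the work, as an engineer would, in place of code of your own. Each camera call takes 0.05 s, during which the arm holds its last target. There are 200 camera calls.

### The job

Open the decontaminant bottle that stands in the square bench holder: push its child-resistant cap down against the spring and, keeping it down, turn it anticlockwise until it comes free, then lift it off and set it down gently, open side down, on the floor of the shallow metal tray. Press firmly but never ram or crush the bottle, leave the bottle standing in its holder, and leave the tip box, label roll and tube rack where they are.

Things in the scene. Friction and masses are not known exactly. Their poses are not given: they have to be found in the camera images.
- cap: the bottle's push-and-turn child-resistant cap, black plastic, 45 g, 39 mm tall, round and stepped: a skirt 52 mm in diameter from z = 0 to 21.5 mm and above it a ribbed grip 42 mm in diameter, z = 21.5 to 39 mm, to be pinched anywhere round it. Origin: centre of its open underside; z up out of its top. Locked, its underside is 137 mm above the bottle's origin and it turns only about 5 degrees.
- cap_shoulder (a point): on the cap's axis, level with the flat shoulder between skirt and grip (5 mm wide all round; fingertips can push on it). A spring holds the cap up (12 N, and 0.8 N more per mm). Bottles differ: the lugs in the skirt clear the neck's teeth after 1.5 to 7.5 mm of push, and 0.8 mm further the skirt meets the collar, at 14 to 19 N: a hard stop to be felt. If it rises early in the turn, it jams.
- bottle_rim (a point): centre of the mouth, level with the rim, 151 mm above the bottle's origin. Kept down, the cap must turn anticlockwise as seen from above by about 60 degrees (free from 37 to 88, stop at about 92); then nothing holds it and it lifts straight off. About 20 N of push is enough on any bottle; more than 32 N of push, or a knock onto the stop at over 10 mm/s, may damage it.
- bottle: square white plastic bottle, 74 x 74 mm, 151 mm tall to its rim, 0.5 to 0.8 kg. Origin: centre of its underside; z up. It stands loose in the holder, with 1.5 mm of play each side; the holder keeps it from turning more than a few degrees. The cap locked on it cannot be pulled off: the bottle would come up with it.
- holder: bare metal bottle holder screwed to the bench: a square open socket 87 x 87 mm outside, 77 mm inside, 55 mm tall, on a 125 x 87 mm foot plate. Origin: centre of its underside at bench height; the bottle stands on its floor, 5 mm up. Fixed.
- tray: shallow bare metal tray, 200 mm (x) by 140 mm (y), rim 18 mm high, walls and floor 3 mm thick, fixed to the bench and empty. Origin: centre of its underside; the floor is 3 mm above it.
- tip_box: grey box of pipette tips, 85 x 122 mm, 62 mm tall, loose; bystander. Origin: centre of its underside.
- label_roll: roll of blank paper labels lying flat, 96 mm in diameter, 40 mm tall, loose; bystander. Origin: centre of its underside.
- tube_rack: black rack of ten capped tubes, 70 x 130 mm, 68 mm tall, loose; bystander. Origin: centre of its underside.
Mind the look-alikes: they are no part of the job. Several things have the shape of the cap; the one meant has the colours described above. Leave any orange look-alike of the tray alone.

How it is judged:
By the outcome, as a careful person would: the job done as asked, in the order asked, and still so for the second after the job is handed in, with the robot touching nothing.
It also fails if it takes over 64 s, if anything falls off the work surface, if the arm or the gripper's body presses on something with over 40 N, if the wrist force passes 120 N, or if a joint passes its speed limit or range.

## Working session

There is one attempt and no reset: what is moved stays moved. The work goes in short steps, Python scripts to look and compute and a tool call to move; the robot and the scene stay as the last step left them, time stands still between calls to the robot, and variables do not carry over. Pictures are saved under pics/ and viewed, at most 10 in all, crops included, and the job is handed in when it is done.

Besides the shell and the picture viewer there is one more tool, called after "Request:" in YAML: its name, and indented under it one key for each argument. move_arm: Moves the arm, as the interface text tells. Its arguments: {"type":"object","properties":{"moves":{"type":"array","items":{"type":"object","properties":{"turn":{"type":"array","items":{"type":"number"}},"translation":{"type":"array","items":{"type":"number"}},"hand":{"type":"number"}}}},"grip_force":{"type":"number"}},"required":["moves"]}

```bash
mkdir -p pics; cat > h.py <<'E'
import numpy as np, cv2
from rig import sense, capture
from scipy.spatial.transform import Rotation as Ro
def Rt(s):
    q=s["ee_rot"]; return Ro.from_quat([q[1],q[2],q[3],q[0]]).as_matrix(), np.array(s["eef_pos"])
def snap(n):
    s=sense(); c=capture(n); c["s"]=s
    h=c["image"].shape[0]; f=h/2/np.tan(np.radians(c["vertical_fov"])/2)
    K=np.array([[f,0,c["cx"]],[0,f,c["cy"]],[0,0,1]]); c["K"]=K
    return c
def cloud(c):
    h,w=c["z_map"].shape
    u,v=np.meshgrid(np.arange(w,dtype=float),np.arange(h,dtype=float))
    p=cv2.undistortPoints(np.stack([u.ravel(),v.ravel()],1)[:,None],c["K"],np.array([c["k1"],0,0,0.]))[:,0]
    z=c["z_map"].ravel()[:,None]
    P=np.hstack([p*z,z])
    if "R" in c: W=(P-np.array(c["t"]))@np.array(c["R"])
    else:
        T=np.array(c["T_tool_cam"]);R,t=Rt(c["s"]); W=(P@T[:3,:3].T+T[:3,3])@R.T+t
    W[z[:,0]==0]=np.nan
    return W.reshape(h,w,3)
E
python3 - <<'E'
from h import *
for n in["scene","side"]:
    c=snap(n); cv2.imwrite(f"pics/{n}0.png",c["image"]); np.save(f"{n}0.npy",cloud(c)); print(c["k1"],c["vertical_fov"])
s=sense();print(s)
E
```

```text
0.002059985894125421 51.592676900824856
-0.09801923209921198 49.153549025219206
{'time_s': 0.1, 'joints': array([ 9.09590281e-01,  3.13377683e-01,  1.49833801e+00,  4.01389888e-06,
        1.33100406e+00, -2.23406048e-01]), 'dq': array([ 5.34133302e-04, -1.32616805e-03, -1.73496209e-03, -8.25708546e-04,
       -3.73856764e-05,  3.70432598e-04]), 'tau': array([ 1.88198544e-03, -4.12903082e+01, -2.60142767e+01, -1.74560419e-04,
        3.01346467e-03, -3.42227554e-05]), 'eef_pos': array([222.45884714, 475.31625297, 249.80936191]), 'ee_rot': array([-2.42975755e-04,  2.17156435e-01,  9.76136653e-01, -5.08485147e-04]), 'force': array([-0.49892433,  0.76390614, -0.3831988 ]), 'wrist_torque': array([ 0.03225957,  0.00562939, -0.00410212]), 'grip_force': 0.0, 'grip_width': 0.9985503415522496}
```

View pics/scene0.png

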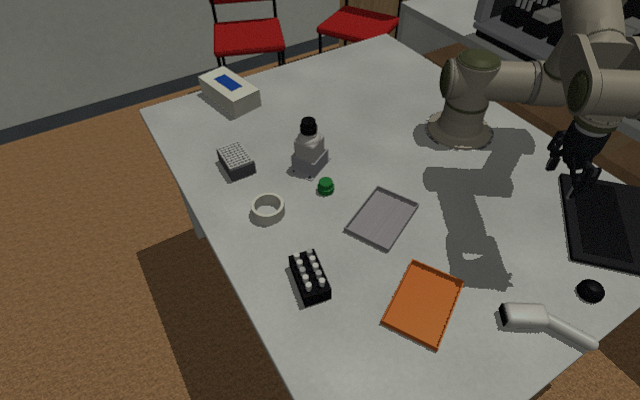

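View pics/side0.png

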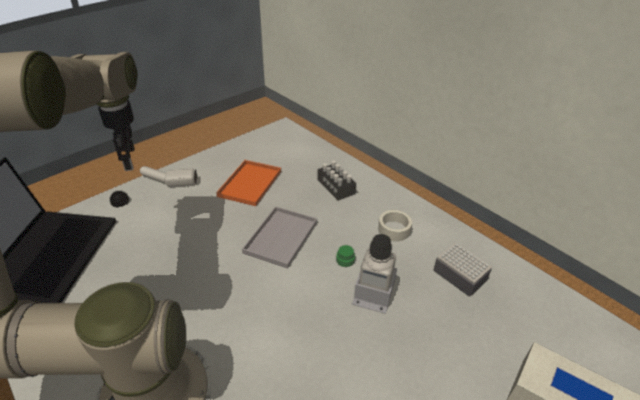

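The scene view shows the bottle at (308,145), with its black cap at (308,126) and the grey tray at (382,218). The side view has the cap at (380,246) and the tray at (281,237). The green cap and the orange tray are decoys.

```bash
python3 - <<'E'
from h import *
for n,box in [("scene",(290,110,335,180)),("side",(345,225,410,315))]:
    W=np.load(n+"0.npy");a,b,c,d=box
    P=W[b:d,a:c].reshape(-1,3);P=P[np.isfinite(P[:,0])]
    print(n,"maxz",np.sort(P[:,2])[-5:])
    for lo,hi in[(178,190),(166,177),(145,160),(60,125),(8,50)]:
        Q=P[(P[:,2]>lo)&(P[:,2]<hi)]
        if len(Q): print(lo,hi,len(Q),Q.mean(0).round(1),Q.min(0).round(1),Q.max(0).round(1))
for n,pts in [("scene",[(382,188),(418,206),(387,250),(345,234),(382,218),(326,180),(267,207),(236,160),(310,275)]),("side",[(281,209),(317,222),(289,265),(244,251),(281,237),(345,253),(395,222),(463,265),(337,180)])]:
    W=np.load(n+"0.npy")
    for u,v in pts: print(n,u,v,W[v,u].round(1))
# tray floor extents
for n,(a,b,c,d) in [("scene",(335,180,425,255)),("side",(238,205,322,270))]:
    W=np.load(n+"0.npy");P=W[b:d,a:c].reshape(-1,3);Q=P[(P[:,2]>11)&(P[:,2]<25)]
    print(n,"tray rim",len(Q),cv2.minAreaRect(Q[:,:2].astype(np.float32)))
# bottle shoulder orientation
c=snap("wrist");cv2.imwrite("pics/w0.png",c["image"]);print(c["T_tool_cam"],c["vertical_fov"])
E
```

```text
scene maxz [183.64860818 183.69975612 183.91466576 184.26576634 186.84683773]
178 190 104 [ 551.8 -116.7  181.1] [ 531.6 -141.5  178.1] [571.6 -95.9 186.8]
166 177 44 [ 557.  -104.6  171.9] [ 529.7 -131.6  166.1] [571.4 -95.7 175.9]
145 160 67 [ 559.1 -103.   152.6] [ 527.4 -136.   145.3] [576.5 -89.4 160. ]
60 125 558 [563.  -96.4  95.9] [ 502.6 -143.7   60. ] [598.8 -68.6 125. ]
8 50 376 [565.8 -85.1  30.2] [ 493.5 -139.3    8.2] [609.2   4.7  50. ]
side maxz [183.42838103 183.59618758 184.05171849 184.05681154 184.24677687]
178 190 188 [ 549.1 -122.2  180.9] [ 527.1 -142.6  178.2] [ 569.5 -100.9  184.2]
166 177 57 [ 537.1 -130.8  171.7] [ 527.1 -142.9  166.3] [ 563.3 -107.9  176.8]
145 160 95 [ 533.7 -132.7  153.1] [ 522.6 -147.6  145.3] [ 561.7 -102.4  159.8]
60 125 792 [ 527.  -138.2   98.7] [ 501.9 -168.7   60. ] [593.2 -78.3 125. ]
8 50 921 [597.5 -79.8  29.5] [ 490.4 -180.     8. ] [792.4  22.6  49.9]
scene 382 188 [423.4 103.   15.6]
scene 418 206 [372.3 213.5   6.7]
scene 387 250 [553.5 296.4  14.7]
scene 345 234 [613.8 184.    3.4]
scene 382 218 [489.3 191.7   3. ]
scene 3
[... 258 characters left out ...]
13.2]
side 281 237 [490.1 188.3   2.5]
side 345 253 [557.4  -4.1  40.5]
side 395 222 [786.1  11.4   4.4]
side 463 265 [ 741.8 -249.    58.4]
side 337 180 [752.7 232.9  53.8]
scene tray rim 404 ((490.45013427734375, 192.4762725830078), (204.9609832763672, 141.729248046875), 25.225391387939453)
side tray rim 446 ((490.34942626953125, 189.84619140625), (206.88230895996094, 143.40386962890625), 25.110828399658203)
[[-5.63935481e-04 -9.64958140e-01 -2.62403257e-01  6.66250396e+01]
 [ 9.99999841e-01 -5.36526665e-04 -1.76101541e-04  2.96631670e-01]
 [ 2.91442711e-05 -2.62403315e-01  9.64958289e-01 -1.22675850e+02]
 [ 0.00000000e+00  0.00000000e+00  0.00000000e+00  1.00000000e+00]] 66.58188300419218
```

Request:
move_arm:
  moves:
    - {"translation": [-27.4,-20,-1],"turn": [0,0,0],"hand": 1}
    - {"translation": [-27.4,-20,-1],"turn": [0,0,0],"hand": 1}
    - {"translation": [-27.4,-20,-1],"turn": [0,0,0],"hand": 1}
    - {"translation": [-27.4,-20,-1],"turn": [0,0,0],"hand": 1}
    - {"translation": [-27.4,-20,-1],"turn": [0,0,0],"hand": 1}
    - {"translation": [-27.4,-20,-1],"turn": [0,0,0],"hand": 1}
    - {"translation": [-27.4,-20,-1],"turn": [0,0,0],"hand": 1}
    - {"translation": [-27.4,-20,-1],"turn": [0,0,0],"hand": 1}
    - {"translation": [-27.4,-20,-1],"turn": [0,0,0],"hand": 1}
    - {"translation": [-27.4,-20,-1],"turn": [0,0,0],"hand": 1}

```text
time_s: 0.98
eef_pos: [386.3, 176.6, 260.3]
ee_rot: [-0.0, 0.217, 0.976, -0.0]
force: [0.1, -0.2, 0.4]
grip_width: 1.0
grip_force: 0.0
```

Request:
move_arm:
  moves:
    - {"translation": [-27.4,-20,0],"turn": [0,0,0],"hand": 1}
    - {"translation": [-27.4,-20,0],"turn": [0,0,0],"hand": 1}
    - {"translation": [-27.4,-20,0],"turn": [0,0,0],"hand": 1}
    - {"translation": [-27.4,-20,0],"turn": [0,0,0],"hand": 1}
    - {"translation": [-27.4,-20,0],"turn": [0,0,0],"hand": 1}
    - {"translation": [-27.4,-20,0],"turn": [0,0,0],"hand": 1}
    - {"translation": [-27.4,-20,0],"turn": [0,0,0],"hand": 1}
    - {"translation": [-27.4,-20,0],"turn": [0,0,0],"hand": 1}
    - {"translation": [-27.4,-20,0],"turn": [0,0,0],"hand": 1}
    - {"translation": [-27.4,-20,0],"turn": [0,0,0],"hand": 1}

```text
time_s: 1.82
eef_pos: [549.8, -120.7, 260.0]
ee_rot: [-0.0, 0.217, 0.976, 0.0]
force: [-0.6, 0.3, 0.9]
grip_width: 1.0
grip_force: 0.0
```

Request:
move_arm:
  moves:
    - {"translation": [0,0,0],"turn": [0,0,0.12],"hand": 1}
    - {"translation": [0,0,0],"turn": [0,0,0.12],"hand": 1}
    - {"translation": [0,0,0],"turn": [0,0,0.12],"hand": 1}
    - {"translation": [0,0,0],"turn": [0,0,0.12],"hand": 1}
    - {"translation": [0,0,0],"turn": [0,0,0.12],"hand": 1}
    - {"translation": [0,0,0],"turn": [0,0,0.12],"hand": 1}
    - {"translation": [0,0,0],"turn": [0,0,0.12],"hand": 1}
    - {"translation": [0,0,0],"turn": [0,0,0.12],"hand": 1}
    - {"translation": [0,0,0],"turn": [0,0,0],"hand": 1}
    - {"translation": [0,0,0],"turn": [0,0,0],"hand": 1}

```text
time_s: 2.65
eef_pos: [549.2, -119.1, 260.1]
ee_rot: [-0.0, 0.642, 0.767, -0.0]
force: [0.1, 0.5, -0.5]
grip_width: 1.0
grip_force: 0.0
```

```bash
python3 - <<'E'
from h import *
c=snap("wrist");cv2.imwrite("pics/w1.png",c["image"]);W=cloud(c);np.save("w1.npy",W)
s=c["s"];R,t=Rt(s);print(s["time_s"],s["joints"].round(3),t.round(1),R.round(3).tolist(),s["force"].round(1))
m=(W[...,2]>178)&(W[...,2]<190)&(np.hypot(W[...,0]-550,W[...,1]+119)<30)
Q=W[m];print(len(Q),Q.mean(0),np.median(Q[:,2]),cv2.minEnclosingCircle(Q[:,:2].astype(np.float32)))
m=(W[...,2]>155)&(W[...,2]<168)&(np.hypot(W[...,0]-550,W[...,1]+119)<32)
Q=W[m];print(len(Q),Q.mean(0),np.median(Q[:,2]),cv2.minEnclosingCircle(Q[:,:2].astype(np.float32)))
E
```

```text
2.65 [-0.422  0.389  1.366 -0.     1.387 -0.599] [ 549.2 -119.1  260.1] [[-0.176, 0.984, -0.0], [0.984, 0.176, 0.0], [0.0, -0.0, -1.0]] [ 0.1  0.5 -0.5]
2725 [ 551.07466893 -119.55905039  180.10047572] 180.1042202750703 ((551.2626342773438, -120.22716522216797), 21.752283096313477)
796 [ 548.31955089 -105.78322856  162.34291608] 162.58555166897122 ((551.2897338867188, -120.06184387207031), 25.986080169677734)
```

View pics/w1.png

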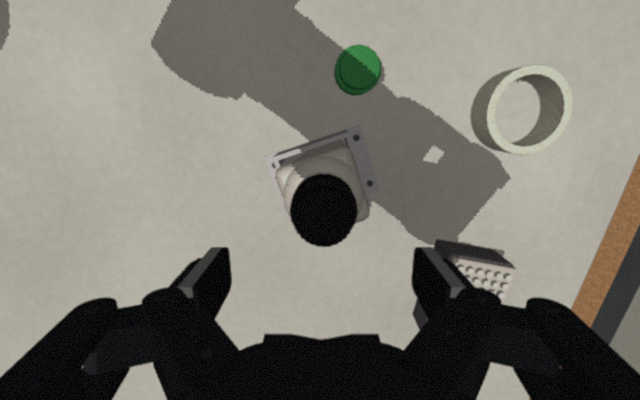

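The wrist view has the black cap centred at (324,210), directly under the gripper, with clear room for the fingers. Its axis is at (551.2, -120) and its top at 180.5.

Request:
move_arm:
  moves:
    - {"translation": [-1.3,1.8,18],"turn": [0,0,0],"hand": 1}
    - {"translation": [0,0,18],"turn": [0,0,0],"hand": 1}
    - {"translation": [0,0,16],"turn": [0,0,0],"hand": 1}
    - {"translation": [0,0,12],"turn": [0,0,0],"hand": 0.75}
    - {"translation": [0,0,6],"turn": [0,0,0],"hand": 0.7}
    - {"translation": [0,0,2],"turn": [0,0,0],"hand": 0.65}
    - {"translation": [0,0,0],"turn": [0,0,0],"hand": 0.62}
    - {"translation": [0,0,0],"turn": [0,0,0],"hand": 0.6}
  grip_force: 40

```text
time_s: 3.37
eef_pos: [551.6, -120.2, 189.1]
ee_rot: [0.001, 0.643, 0.766, 0.0]
force: [-0.5, 0.4, -0.1]
grip_width: 0.599
grip_force: 0.0
```

Request:
move_arm:
  moves:
    - {"translation": [0,0,0],"turn": [0,0,0],"hand": 0.5}
    - {"translation": [0,0,0],"turn": [0,0,0],"hand": 0.4}
    - {"translation": [0,0,0],"turn": [0,0,0],"hand": 0.3}
    - {"translation": [0,0,0],"turn": [0,0,0],"hand": 0.3}
    - {"translation": [0,0,0],"turn": [0,0,0],"hand": 0.3}
  grip_force: 40

```text
time_s: 3.78
eef_pos: [551.5, -120.3, 189.4]
ee_rot: [0.001, 0.643, 0.766, 0.0]
force: [-2.4, 0.5, 5.0]
grip_width: 0.467
grip_force: 39.8
```

```bash
python3 - <<'E'
from h import *
s=sense();print(s["eef_pos"].round(2),s["force"].round(2),s["wrist_torque"].round(2),s["grip_width"])
c=snap("wrist");cv2.imwrite("pics/w2.png",c["image"])
E
```

```text
[ 551.47 -120.28  189.38] [-2.38  0.54  4.96] [-0.01  0.44  0.04] 0.4673596539949109
```

View pics/w2.png

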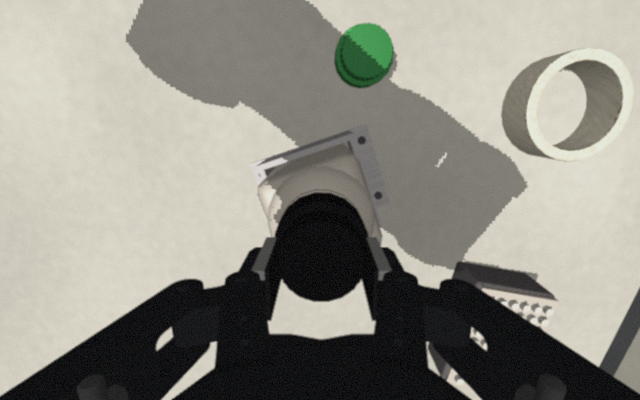

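The wrist view shows both pads on the cap's grip, at (268,260) and (375,260). Next I press slowly.

Request:
move_arm:
  moves:
    - {"translation": [0,0,0.5],"turn": [0,0,0],"hand": 0.3}
    - {"translation": [0,0,0.5],"turn": [0,0,0],"hand": 0.3}
    - {"translation": [0,0,0.5],"turn": [0,0,0],"hand": 0.3}
    - {"translation": [0,0,0.5],"turn": [0,0,0],"hand": 0.3}
  grip_force: 40

```text
time_s: 4.17
eef_pos: [551.6, -120.3, 188.3]
ee_rot: [0.001, 0.643, 0.766, 0.0]
force: [-4.9, 1.4, 12.5]
grip_width: 0.468
grip_force: 40.5
```

Request:
move_arm:
  moves:
    - {"translation": [0,0,0.5],"turn": [0,0,0],"hand": 0.3}
    - {"translation": [0,0,0.5],"turn": [0,0,0],"hand": 0.3}
    - {"translation": [0,0,0.5],"turn": [0,0,0],"hand": 0.3}
    - {"translation": [0,0,0.5],"turn": [0,0,0],"hand": 0.3}

```text
time_s: 4.5
eef_pos: [551.6, -120.3, 186.5]
ee_rot: [0.001, 0.643, 0.766, 0.0]
force: [-4.6, 0.8, 13.6]
grip_width: 0.468
grip_force: 40.6
```

Request:
move_arm:
  moves:
    - {"translation": [0,-0.3,0.5],"turn": [0,0,0],"hand": 0.3}
    - {"translation": [0,0,0.5],"turn": [0,0,0],"hand": 0.3}
    - {"translation": [0,0,0],"turn": [0,0,0],"hand": 0.3}

```text
time_s: 4.75
eef_pos: [551.4, -120.4, 185.6]
ee_rot: [0.001, 0.643, 0.766, 0.0]
force: [-5.1, 0.5, 14.5]
grip_width: 0.469
grip_force: 40.6
```

Request:
move_arm:
  moves:
    - {"translation": [0,0,0.5],"turn": [0,0,0],"hand": 0.3}
    - {"translation": [0,0,0.5],"turn": [0,0,0],"hand": 0.3}
    - {"translation": [0,0,0],"turn": [0,0,0],"hand": 0.3}

```text
time_s: 5.0
eef_pos: [551.5, -120.4, 185.1]
ee_rot: [0.002, 0.643, 0.766, 0.0]
force: [-6.6, 0.7, 17.5]
grip_width: 0.464
grip_force: 40.9
```

Request:
move_arm:
  moves:
    - {"translation": [0,0,0.5],"turn": [0,0,0],"hand": 0.3}
    - {"translation": [0,0,0.5],"turn": [0,0,0],"hand": 0.3}
    - {"translation": [0,0,0],"turn": [0,0,0],"hand": 0.3}

```text
time_s: 5.25
eef_pos: [551.7, -120.5, 185.0]
ee_rot: [0.002, 0.643, 0.766, 0.0]
force: [-8.2, 2.2, 25.0]
grip_width: 0.47
grip_force: 41.5
```

Request:
move_arm:
  moves:
    - {"translation": [0,-0.5,-0.4],"turn": [0,0,0],"hand": 0.3}
    - {"translation": [0,0,0],"turn": [0,0,-0.04],"hand": 0.3}
    - {"translation": [0,0,0],"turn": [0,0,-0.05],"hand": 0.3}
    - {"translation": [0,0,0],"turn": [0,0,-0.05],"hand": 0.3}
    - {"translation": [0,0,0],"turn": [0,0,0],"hand": 0.3}
  grip_force: 60

```text
time_s: 5.67
eef_pos: [551.7, -120.7, 185.1]
ee_rot: [0.003, 0.587, 0.809, 0.001]
force: [-2.5, 2.1, 19.9]
grip_width: 0.462
grip_force: 58.2
```

```bash
python3 - <<'E'
from h import *
s=sense();print(s["eef_pos"].round(2),s["force"].round(2),s["wrist_torque"].round(2),s["grip_width"],s["joints"].round(3))
E
```

```text
[ 551.72 -120.66  185.14] [-2.53  2.09 19.92] [0.21 0.58 0.05] 0.46209182925084746 [-0.423  0.453  1.473  0.     1.21  -0.739]
```

Request:
move_arm:
  moves:
    - {"translation": [0,0,0.2],"turn": [0,0,-0.07],"hand": 0.3}
    - {"translation": [0,0,0],"turn": [0,0,-0.07],"hand": 0.3}
    - {"translation": [0,0,0],"turn": [0,0,-0.07],"hand": 0.3}
    - {"translation": [0,0,0],"turn": [0,0,0],"hand": 0.3}

```text
time_s: 6.0
eef_pos: [552.1, -120.9, 185.1]
ee_rot: [0.004, 0.499, 0.867, 0.0]
force: [-1.7, 1.2, 19.6]
grip_width: 0.456
grip_force: 58.2
```

```bash
python3 - <<'E'
from h import *
s=sense();print(s["eef_pos"].round(2),s["force"].round(2),s["wrist_torque"].round(2),s["grip_width"],s["joints"].round(3))
E
```

```text
[ 552.08 -120.86  185.12] [-1.67  1.16 19.58] [0.14 0.23 0.11] 0.45627977643961054 [-0.423  0.453  1.472  0.     1.209 -0.95 ]
```

Request:
move_arm:
  moves:
    - {"translation": [0,0,0.1],"turn": [0,0,-0.08],"hand": 0.3}
    - {"translation": [0,0,0],"turn": [0,0,-0.08],"hand": 0.3}
    - {"translation": [0,0,0],"turn": [0,0,-0.08],"hand": 0.3}
    - {"translation": [0,0,0],"turn": [0,0,-0.08],"hand": 0.3}
    - {"translation": [0,0,0],"turn": [0,0,-0.08],"hand": 0.3}

```text
time_s: 6.42
eef_pos: [552.3, -120.9, 185.1]
ee_rot: [0.004, 0.316, 0.949, -0.0]
force: [-1.6, 0.7, 18.5]
grip_width: 0.461
grip_force: 58.2
```

Request:
move_arm:
  moves:
    - {"translation": [0,0,0],"turn": [0,0,-0.08],"hand": 0.3}
    - {"translation": [0,0,0],"turn": [0,0,-0.08],"hand": 0.3}
    - {"translation": [0,0,0],"turn": [0,0,-0.08],"hand": 0.3}
    - {"translation": [0,0,0],"turn": [0,0,-0.08],"hand": 0.3}
    - {"translation": [0,0,0],"turn": [0,0,-0.08],"hand": 0.3}
    - {"translation": [0,0,0],"turn": [0,0,-0.04],"hand": 0.3}
    - {"translation": [0,0,0],"turn": [0,0,0],"hand": 0.3}

```text
time_s: 7.0
eef_pos: [552.2, -120.7, 185.1]
ee_rot: [0.004, 0.103, 0.995, -0.001]
force: [-2.0, 1.8, 21.1]
grip_width: 0.461
grip_force: 58.3
```

```bash
python3 - <<'E'
from h import *
s=sense();print(s["eef_pos"].round(2),s["force"].round(2),s["wrist_torque"].round(2),s["grip_width"],s["joints"].round(3))
E
```

```text
[ 552.21 -120.67  185.11] [-2.    1.83 21.11] [ 0.44  0.19 -0.01] 0.4606961001037486 [-4.230e-01  4.530e-01  1.472e+00  1.000e-03  1.209e+00 -1.788e+00]
```

Request:
move_arm:
  moves:
    - {"translation": [0,0,-1],"turn": [0,0,0],"hand": 0.3}
    - {"translation": [0,0,-1],"turn": [0,0,0],"hand": 0.3}
    - {"translation": [0,0,-1],"turn": [0,0,0],"hand": 0.3}
    - {"translation": [0,0,-1],"turn": [0,0,0],"hand": 0.3}
    - {"translation": [0,0,-1],"turn": [0,0,0],"hand": 0.3}
    - {"translation": [0,0,-1],"turn": [0,0,0],"hand": 0.3}
    - {"translation": [0,0,-1],"turn": [0,0,0],"hand": 0.3}
    - {"translation": [0,0,-1],"turn": [0,0,0],"hand": 0.3}

```text
time_s: 7.67
eef_pos: [551.5, -120.6, 191.0]
ee_rot: [0.002, 0.104, 0.995, -0.001]
force: [1.5, -1.1, 2.2]
grip_width: 0.46
grip_force: 60.0
```

Request:
move_arm:
  moves:
    - {"translation": [0,0,-1],"turn": [0,0,0],"hand": 0.3}
    - {"translation": [0,0,-1],"turn": [0,0,0],"hand": 0.3}
    - {"translation": [0,0,-1],"turn": [0,0,0],"hand": 0.3}
    - {"translation": [0,0,0],"turn": [0,0,0],"hand": 0.3}

```text
time_s: 8.0
eef_pos: [550.4, -120.2, 192.2]
ee_rot: [-0.0, 0.104, 0.995, 0.0]
force: [0.2, -1.1, -1.0]
grip_width: 0.458
grip_force: 60.3
```

Request:
move_arm:
  moves:
    - {"translation": [0,0,-2],"turn": [0,0,0],"hand": 0.3}
    - {"translation": [0,0,-4],"turn": [0,0,0],"hand": 0.3}
    - {"translation": [0,0,-6],"turn": [0,0,0],"hand": 0.3}
    - {"translation": [0,0,-8],"turn": [0,0,0],"hand": 0.3}
    - {"translation": [0,0,-10],"turn": [0,0,0],"hand": 0.3}
    - {"translation": [0,0,-10],"turn": [0,0,0],"hand": 0.3}
    - {"translation": [0,0,-10],"turn": [0,0,0],"hand": 0.3}
    - {"translation": [0,0,-8],"turn": [0,0,0],"hand": 0.3}
    - {"translation": [0,0,0],"turn": [0,0,0],"hand": 0.3}

```text
time_s: 8.75
eef_pos: [551.1, -120.4, 252.6]
ee_rot: [0.002, 0.104, 0.995, -0.001]
force: [-0.4, -0.2, -0.4]
grip_width: 0.458
grip_force: 60.3
```

```bash
python3 - <<'E'
from h import *
c=snap("wrist");s=c["s"];R,t=Rt(s);print(t.round(2),R.round(3).tolist(),s["force"].round(2),s["joints"].round(3))
a=c["image"];b=snap("side")["image"][200:330,320:440]
b=cv2.resize(b,(370,400),interpolation=cv2.INTER_CUBIC)
cv2.imwrite("pics/m3.png",np.hstack([a[:,100:530],b]))
E
```

```text
[ 551.09 -120.43  252.63] [[-0.978, 0.206, 0.003], [0.206, 0.978, -0.001], [-0.003, -0.001, -1.0]] [-0.44 -0.24 -0.38] [-0.423  0.396  1.375  0.     1.367 -1.786]
```

View pics/m3.png

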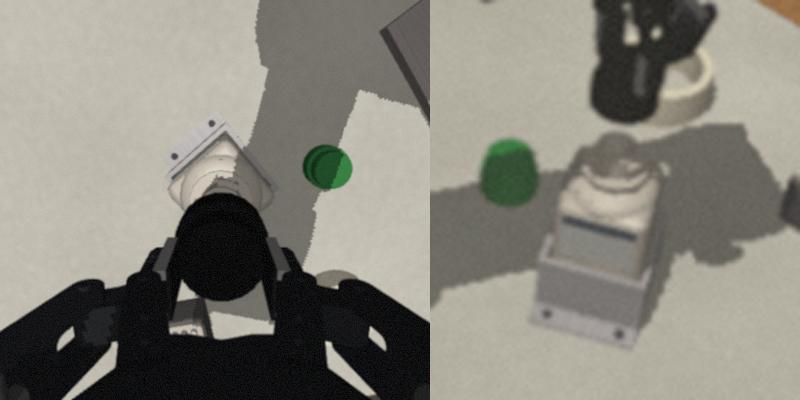

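The left part (wrist) shows the cap held at (222,247). The right part (side) shows the bottle standing open in the holder, its neck at (615,155). On to the tray.

Request:
move_arm:
  moves:
    - {"translation": [6.2,14.6,0],"turn": [0,0,0],"hand": 0.3}
    - {"translation": [12.4,29.2,0],"turn": [0,0,0],"hand": 0.3}
    - {"translation": [12.4,29.2,0],"turn": [0,0,0],"hand": 0.3}
    - {"translation": [12.4,29.2,0],"turn": [0,0,0],"hand": 0.3}
    - {"translation": [12.4,29.2,0],"turn": [0,0,0],"hand": 0.3}
    - {"translation": [12.4,29.2,0],"turn": [0,0,0],"hand": 0.3}
    - {"translation": [12.4,29.2,0],"turn": [0,0,0],"hand": 0.3}
    - {"translation": [12.4,29.2,0],"turn": [0,0,0],"hand": 0.3}
    - {"translation": [12.4,29.2,0],"turn": [0,0,0],"hand": 0.3}
    - {"translation": [12.4,29.2,0],"turn": [0,0,0],"hand": 0.3}

```text
time_s: 9.68
eef_pos: [491.1, 177.6, 249.9]
ee_rot: [-0.001, 0.104, 0.995, -0.0]
force: [-0.4, 0.1, 0.1]
grip_width: 0.457
grip_force: 60.3
```

Request:
move_arm:
  moves:
    - {"translation": [6.2,14.6,0],"turn": [0,0,0],"hand": 0.3}
    - {"translation": [0,0,15],"turn": [0,0,0],"hand": 0.3}
    - {"translation": [0,0,30],"turn": [0,0,0],"hand": 0.3}
    - {"translation": [0,0,35],"turn": [0,0,0],"hand": 0.3}
    - {"translation": [0,0,35],"turn": [0,0,0],"hand": 0.3}
    - {"translation": [0,0,30],"turn": [0,0,0],"hand": 0.3}
    - {"translation": [0,0,20],"turn": [0,0,0],"hand": 0.3}
    - {"translation": [0,0,15],"turn": [0,0,0],"hand": 0.3}
    - {"translation": [0,0,8],"turn": [0,0,0],"hand": 0.3}
    - {"translation": [0,0,0],"turn": [0,0,0],"hand": 0.3}

```text
time_s: 10.52
eef_pos: [488.1, 191.3, 60.8]
ee_rot: [-0.002, 0.104, 0.995, -0.0]
force: [-0.4, 0.1, -0.4]
grip_width: 0.457
grip_force: 60.4
```

```bash
python3 - <<'E'
from h import *
s=sense();print(s["eef_pos"].round(2),s["force"].round(2),s["joints"].round(3))
c=snap("side");W=cloud(c)
cv2.imwrite("pics/s4.png",cv2.resize(c["image"][180:280,220:340],(720,600),interpolation=cv2.INTER_CUBIC))
E
```

```text
[488.07 191.34  60.8 ] [-0.41  0.09 -0.41] [ 0.15   0.544  1.706  0.     0.896 -1.213]
```

View pics/s4.png

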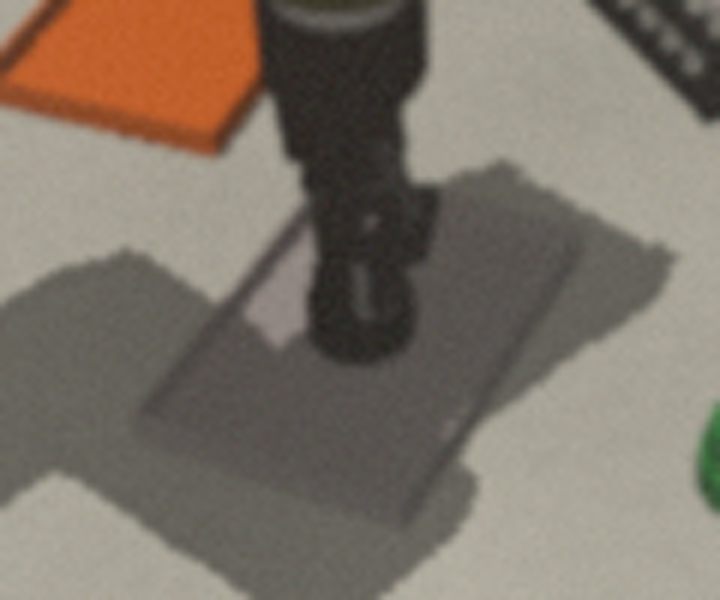

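The cap, at (360,320) in the crop, hangs over the middle of the grey tray. Now I lower it slowly until it touches.

Request:
move_arm:
  moves:
    - {"translation": [0,0,1.5],"turn": [0,0,0],"hand": 0.3}
    - {"translation": [0,0,1.5],"turn": [0,0,0],"hand": 0.3}
    - {"translation": [0,0,1.5],"turn": [0,0,0],"hand": 0.3}
    - {"translation": [0,0,1.5],"turn": [0,0,0],"hand": 0.3}
    - {"translation": [0,0,1],"turn": [0,0,0],"hand": 0.3}
    - {"translation": [0,0,0],"turn": [0,0,0],"hand": 0.3}

```text
time_s: 11.07
eef_pos: [489.4, 191.1, 55.3]
ee_rot: [-0.0, 0.104, 0.995, -0.0]
force: [0.5, 0.4, -0.3]
grip_width: 0.457
grip_force: 60.4
```

Request:
move_arm:
  moves:
    - {"translation": [0,0,0.5],"turn": [0,0,0],"hand": 0.3}
    - {"translation": [0,0,0.5],"turn": [0,0,0],"hand": 0.3}
    - {"translation": [0,0,0.5],"turn": [0,0,0],"hand": 0.3}
    - {"translation": [0,0,0.5],"turn": [0,0,0],"hand": 0.3}
    - {"translation": [0,0,0],"turn": [0,0,0],"hand": 0.3}

```text
time_s: 11.48
eef_pos: [489.4, 191.1, 53.3]
ee_rot: [-0.0, 0.104, 0.995, -0.0]
force: [-0.3, -0.6, -0.7]
grip_width: 0.459
grip_force: 60.4
```

Request:
move_arm:
  moves:
    - {"translation": [0,0,0.5],"turn": [0,0,0],"hand": 0.3}
    - {"translation": [0,0,0.5],"turn": [0,0,0],"hand": 0.3}
    - {"translation": [0,0,0],"turn": [0,0,0],"hand": 0.3}

```text
time_s: 11.73
eef_pos: [489.4, 191.1, 52.3]
ee_rot: [-0.0, 0.104, 0.995, -0.0]
force: [-0.4, -0.1, -0.4]
grip_width: 0.462
grip_force: 60.4
```

Request:
move_arm:
  moves:
    - {"translation": [0,0,0.5],"turn": [0,0,0],"hand": 0.3}
    - {"translation": [0,0,0.5],"turn": [0,0,0],"hand": 0.3}
    - {"translation": [0,0,0],"turn": [0,0,0],"hand": 0.3}

```text
time_s: 11.98
eef_pos: [489.4, 191.1, 51.3]
ee_rot: [-0.0, 0.104, 0.995, -0.0]
force: [-0.6, 0.5, -0.7]
grip_width: 0.456
grip_force: 60.4
```

Request:
move_arm:
  moves:
    - {"translation": [0,0,0.5],"turn": [0,0,0],"hand": 0.3}
    - {"translation": [0,0,0.5],"turn": [0,0,0],"hand": 0.3}
    - {"translation": [0,0,0],"turn": [0,0,0],"hand": 0.3}

```text
time_s: 12.23
eef_pos: [489.5, 191.1, 50.5]
ee_rot: [0.0, 0.104, 0.995, 0.0]
force: [-0.8, -0.2, 1.1]
grip_width: 0.459
grip_force: 60.7
```

Request:
move_arm:
  moves:
    - {"translation": [0,0,0.4],"turn": [0,0,0],"hand": 0.3}
    - {"translation": [0,0,0],"turn": [0,0,0],"hand": 0.3}
    - {"translation": [0,0,0],"turn": [0,0,0],"hand": 0.3}

```text
time_s: 12.48
eef_pos: [489.5, 191.1, 50.5]
ee_rot: [0.0, 0.104, 0.995, 0.0]
force: [-2.9, -0.2, 6.0]
grip_width: 0.457
grip_force: 61.2
```

Request:
move_arm:
  moves:
    - {"translation": [0,0,-0.4],"turn": [0,0,0],"hand": 0.3}
    - {"translation": [0,0,0],"turn": [0,0,0],"hand": 0.48}
    - {"translation": [0,0,0],"turn": [0,0,0],"hand": 0.52}
    - {"translation": [0,0,0],"turn": [0,0,0],"hand": 0.6}
    - {"translation": [0,0,0],"turn": [0,0,0],"hand": 0.75}
    - {"translation": [0,0,0],"turn": [0,0,0],"hand": 0.75}
  grip_force: 20

```text
time_s: 12.98
eef_pos: [489.5, 191.1, 50.3]
ee_rot: [-0.0, 0.104, 0.995, -0.0]
force: [-0.2, 0.2, 0.3]
grip_width: 0.752
grip_force: 0.0
```

Request:
move_arm:
  moves:
    - {"translation": [0,0,-3],"turn": [0,0,0],"hand": 0.75}
    - {"translation": [0,0,-8],"turn": [0,0,0],"hand": 0.75}
    - {"translation": [0,0,-15],"turn": [0,0,0],"hand": 0.75}
    - {"translation": [0,0,-25],"turn": [0,0,0],"hand": 0.75}
    - {"translation": [0,0,-30],"turn": [0,0,0],"hand": 0.75}
    - {"translation": [0,0,-30],"turn": [0,0,0],"hand": 0.75}
    - {"translation": [0,0,-20],"turn": [0,0,0],"hand": 0.75}
    - {"translation": [0,0,0],"turn": [0,0,0],"hand": 0.75}
    - {"translation": [0,0,0],"turn": [0,0,0],"hand": 0.75}

```text
time_s: 13.73
eef_pos: [489.7, 191.2, 182.6]
ee_rot: [0.001, 0.104, 0.995, 0.0]
force: [-0.6, -0.4, -0.7]
grip_width: 0.746
grip_force: 0.0
```

```bash
python3 - <<'E'
from h import *
c=snap("wrist");W=cloud(c)
m=(np.hypot(W[...,0]-490,W[...,1]-191)<40)&(W[...,2]>36)&(W[...,2]<60)
print(W[m].mean(0),np.median(W[m][:,2]),c["s"]["eef_pos"],c["s"]["time_s"])
b=snap("side")["image"][180:330,220:460]
cv2.imwrite("pics/m5.png",np.vstack([cv2.resize(c["image"],(480,300)),cv2.resize(b,(480,300))]))
E
```

```text
[488.85987775 191.83802459  40.8796145 ] 40.93031238837075 [489.69976783 191.15288037 182.63323328] 13.7333
```

View pics/m5.png

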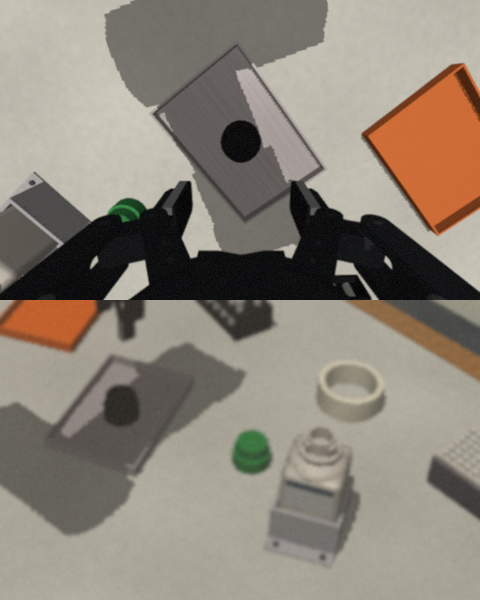

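The cap stands upright in the tray at (240,141), its top at about 41 mm. The open bottle is still in its holder at (315,490). The robot is clear of everything.

```bash
python3 -c "
from rig import finish_job
print(finish_job())"
```

```text
the job is handed in; nothing more can be done
None
```

The cap is off and set down gently, open side down, near the middle of the grey metal tray; the open bottle still stands in its holder, the arm touched nothing else, and the job was handed in at about 14 s.

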